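Hover the inked stamp over its box on the parcel label

TASK

Pick up the rectangular stamp by its handle from its ink pad, carry it over the row of pocket books and line it up over the rectangular box printed on the parcel's label: centred on the box, long side along long side (either way round), face level and hovering about 15 mm above the paper. Finish there, still holding it quite still in the gripper for a colleague to check the position before it is pressed. The stamp is inked, so once off its pad let it touch nothing on the way, not even the parcel; leave the round stamp, the parcel and all else on the desk where they are.

Things in the scene. Friction and masses are not known exactly. Their poses are not given: they have to be found in the camera images.
- stamp: rectangular wooden hand stamp, 0.05-0.1 kg, upright on an ink pad. Base 54 (x) by 34 (y) by 22 mm high, rubber face (50 by 30) below; neck 20 by 16 mm from 22 to 42 mm; flat-sided handle 38 (x) by 22 mm (y) from 42 to 90 mm above the face. Origin: centre of the face (underside); z up, x along the base's long side. Grip the handle across y; it stays as it stands while gripped
- round_stamp: round wooden hand stamp, 42 mm across its base and 86 mm tall, with a knob handle 28 mm across, standing on the other ink pad; a bystander. Origin: centre of its underside
- pad_a: ink pad under the rectangular stamp: an open dark metal tray 80 (x) by 120 (y) mm, rim 16 mm high and 4 mm thick, grey felt at 11 mm height, fixed to the desk. Origin: centre of its underside
- pad_b: ink pad just like the other, under the round stamp, fixed to the desk. Origin: centre of its underside
- book_row: row of upright pocket books of various colours in a low dark metal rack, 300 mm long (x) by 110 mm wide (y), tallest book 135 mm, fixed to the desk between the pads and the parcel. Origin: centre of its underside; x along the row
- parcel: brown cardboard book mailer lying flat, 210 (x) by 150 (y) by 50 mm high, 0.9 kg, loose, with a white label (190 by 90 mm) on top that has a black-lined rectangular box at its +x end, a few bars in the middle and a black-lined circle (50 mm) at its -x end. Origin: centre of its underside
- frame (a point): centre of the rectangular box printed on the label, on the parcel's top face 51 mm above the desk and 50 mm along the parcel's x from its middle. The box is 70 mm (x) by 50 mm (y), outlined by black lines 2 mm wide; x along its long side, z up
- pen_cup: black pen cup 72 mm across and 100 mm tall with three pens standing in it up to 155 mm, beyond the books; a bystander. Origin: centre of its underside
- mug: white mug 82 mm across, 95 mm tall, handle at its +y side; a bystander. Origin: centre of its underside
- tape_roll: whitish roll of packing tape lying flat, 110 mm across, 48 mm high; a bystander. Origin: centre of its underside
- stapler: black and grey stapler, 140 (x) by 36 by 62 mm high; a bystander. Origin: centre of its underside
Mind the look-alikes: they are no part of the job. What is shaped like the stamp but blue or red is not meant.

How it is judged:
On the way:
1. the stamp passes over the row of books, its face higher than the tallest book (y of stamp in the frame of book_row between -0.07 and 0.07 m and x of stamp in the frame of book_row between -0.16 and 0.16 m and height (world z) of stamp above 0.136 m), for 0.05 s.
At the end, for the whole second after the job is handed in: the gripper holds the rectangular stamp still, its face 4 to 30 mm above the printed box, within 10 mm of the box's centre, within 0.15 rad of its long direction and within 0.12 rad of level, not touching the parcel; parcel and round stamp within 15 mm of where they stood, the round stamp upright (horizontal distance between stamp and frame below 0.01 m and angle between the x axis of stamp and the x axis of frame, either way round below 0.15 rad and angle between stamp's own z axis and vertical below 0.12 rad and z of stamp in the frame of frame between 0.004 and 0.03 m and linear speed of stamp below 0.02 m/s and contact force between stamp and the fingers above 1 N and contact force between stamp and parcel below 0.05 N and distance of each of parcel, round_stamp from where it was at the start of the episode below 0.015 m and angle between round_stamp's own z axis and vertical below 0.15 rad); the arm keeps its last pose, push and grip.
It fails at once if the inked stamp touches the parcel, the books, the desk or a bystander (contact force between stamp and parcel above 0.3 N or contact force between stamp and book_row above 0.3 N or contact force between stamp and round_stamp above 0.3 N or contact force between stamp and pad_b above 0.3 N or contact force between stamp and pen_cup above 0.3 N or contact force between stamp and mug above 0.3 N or contact force between stamp and tape_roll above 0.3 N or contact force between stamp and stapler above 0.3 N or height (world z) of stamp below 0.004 m).
It fails at once if the parcel or a bystander is moved by more than 15 mm (distance of any of parcel, round_stamp, pen_cup, mug, tape_roll, stapler from where it was at the start of the episode above 0.015 m).
It also fails if it takes over 38 s, if anything falls off the work surface, if the arm or the gripper's body presses on something with over 40 N, if the wrist force passes 120 N, or if a joint passes its speed limit or range.

ROBOT

A 6-joint arm with a two-finger parallel gripper is mounted at the origin on the work surface. World frame = base frame: x ahead of the robot, y to its left, z up, the work surface at z = 0. Lengths are in m, angles in rad, forces in N, time in s.
With the tool pointing down it reaches from about 0.375 to 0.9 m from the base axis. Payload 3.1 kg.
Tool frame: the origin (TCP) lies midway between the tips of the shut fingers; the grasp point (between the pads) lies 19 mm behind it (manip.grip_depth is the distance from the TCP to the grasp point, in m); z points along the fingers, y is the line along which they close (so a half turn about z gives the same grasp; the last joint's range is limited). The gripper opens to 85 mm and grips with 20 to 120 N. Pads are 22 mm wide; open, the fingers measure 114 mm over their backs; the gripper's body (76 mm by 85 mm) begins 54 mm behind the grasp point. The pads swing forward as they close: fully open they stand 13 mm farther back than shut.
Start: joints at [-1.456, 0.527, 1.433, -0, 1.181, -0.178], TCP at [0.181, -0.598, 0.195] pointing down, gripper open.
Joint ranges: [-3.08, 3.08], [-0.75, 2.2], [0.22, 2.44], [-1.43, 4.57], [0, 2.65], [-2.85, 2.85]. Speed limits (rad/s): [2.79, 2.79, 3.14, 3.14, 3.14, 3.14].

INTERFACE

Orientations are given as a unit quaternion [x, y, z, w].
In Python, from station import telemetry, snapshot, manip gives the robot as it stands. The module is installed in compiled form; this text tells all that it offers.
- The arm moves only by the shell command python3 -m crank 'ROWS' [OPENING] [FORCE]. ROWS is text: rows parted by semicolons, each of 6 numbers parted by spaces: the shift along the tool's x, y, z as a fraction of full scale, then the turn, a rotation vector about the tool's x, y, z as a fraction of full scale. A call has exactly 5 rows; each row shifts and turns the commanded pose from where the row before left it, along the tool's axes as they then stand; what a row does not reach is not made up. Full scale, the value 1, is 4 cm for a shift and 90 degrees for a turn. A row lasts 1/10 s, in which the tool goes at most 50 mm and 8.59 degrees, less where a joint would pass 70% of its speed; a pose out of reach is approached as far as the arm can. A call with a number of a shift or a turn outside -1 to 1 is refused whole. A call with a gripper value outside its range is refused whole. OPENING is the opening, from -1 (shut) to 1 (fully open), set as the call begins (- or left out, the last holds). The fingers move at their own pace and stop on an object; FORCE is the grip in N (left out, the last holds). Time passes only in rows, so rows that do not move let the fingers close, or fill a call up. It gives the time, the measured TCP pose, the force, the opening and the grip force at its end, in the units of the state.
- telemetry.sense(): the state, without advancing time (a new reading comes with each control period).
- snapshot(name): name is "side" or "top"; returns a dict with "image" (420x560x3 uint8, red, green, blue), "depth" (420x560 float32, m along the optical axis (not along the pixel's ray), 0 where there is no reading), "camera_matrix" (3x3 intrinsics, pixels), "rvec" (rotation vector, rad) and "tvec" (3), from world to camera coordinates, as OpenCV has them. Camera axes: x right, y down, z forward; pixel columns grow to the right and rows downward; lengths in m; the calibration is good to about 2 mm. A picture is of the moment at which its call begins.
- manip.sign_off(): hands the job in; it is judged then, once.
The state is a dict: "t": time; "q": joint angles; "qd": joint speeds; "tau": joint torques, N m; "tcp_pos": TCP position; "tool_rot": TCP orientation; "force": force on the tool from outside, world axes, zero at the start; "ft_torque": the same for the moment, N m; "finger_gap": opening from 0.0 (shut) to 1.0 (fully open); "gripper_force": force on a finger pad.
Only numpy, scipy, OpenCV 4.12 (cv2) and the standard library are available. Lean on these libraries where they do the work, as an engineer would, in place of code of your own. Each camera call takes 0.05 s, during which the arm holds its last target. There are 200 camera calls.

## Working session

There is one attempt and no reset: what is moved stays moved. The work goes in short steps, Python scripts to look and compute and a shell command to move; the robot and the scene stay as the last step left them, time stands still between calls to the robot, and variables do not carry over. Pictures are saved under pics/ and viewed, at most 10 in all, crops included, and the job is handed in when it is done.

```bash
mkdir -p pics
cat > h.py <<'E'
import numpy as np, cv2
from station import telemetry, snapshot, manip
from scipy.spatial.transform import Rotation as R
def cloud(s):
    K=s["camera_matrix"];d=s["depth"];v,u=np.indices(d.shape)
    P=np.stack([(u-K[0,2])/K[0,0]*d,(v-K[1,2])/K[1,1]*d,d],-1)
    M=R.from_rotvec(np.ravel(s["rvec"])).as_matrix()
    W=(P-np.ravel(s["tvec"]))@M
    W[d==0]=np.nan
    return W
E
python3 - <<'E'
from h import *
import pickle
S={n:snapshot(n) for n in("top","side")}
pickle.dump(S,open("s0.pkl","wb"))
for n in S: cv2.imwrite(f"pics/{n}0.png",S[n]["image"][...,::-1])
s=telemetry.sense();print(s["t"],s["tcp_pos"],s["tool_rot"],s["finger_gap"],manip.grip_depth)
E
```

```text
0.1 [ 0.18093138 -0.59748089  0.19434304] [ 9.89226905e-01  1.46387022e-01  2.79841236e-05 -9.84851235e-04] 0.9993186810314408 0.0187
```

View pics/top0.png

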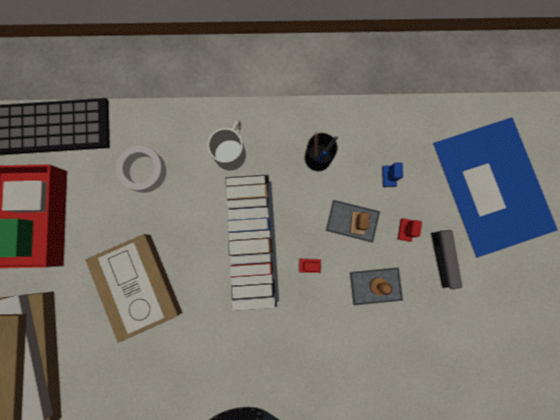

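View pics/side0.png

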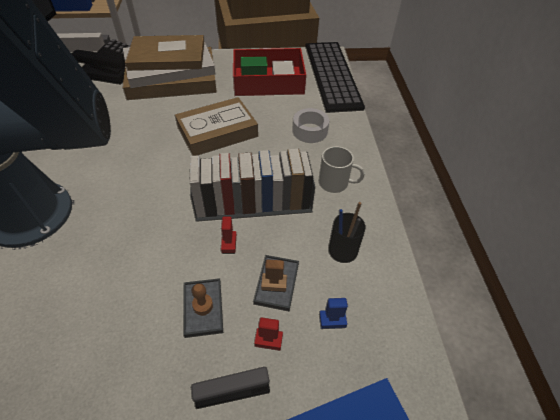

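Top view: stamp at about (360,222) on pad_a, round stamp (380,287), book row (250,242), parcel (133,288) with its box at (123,267). Side view agrees: stamp (275,275), round stamp (202,298). The red and blue stamps are decoys. Next I'll turn these into positions.

```bash
python3 - <<'E'
from h import *
import pickle
S=pickle.load(open("s0.pkl","rb"))
np.set_printoptions(precision=4,suppress=True)
T=S["top"];W=cloud(T)
for n,(u,v) in dict(stamptop=(363,222),pad=(335,215),round=(378,286),box=(123,267),circ=(139,309),bookA=(247,182),bookB=(252,300),mug=(226,150),desk=(300,330),base=(245,415)).items(): print(n,W[v,u])
s=S["side"];V=cloud(s)
print("side stamp",V[266,274],V[283,274])
def rect(W,m,name):
    P=W[m];r=cv2.minAreaRect((P[:,:2]*1000).astype(np.float32));print(name,m.sum(),P.mean(0),r)
def comp(m,u,v):
    n,l=cv2.connectedComponents(m.astype(np.uint8));return l==l[v,u]
z=W[...,2]
rect(W,comp((z>.04)&(z<.06)&(np.abs(W[...,0]-W[267,123,0])<.3),133,288),"parcel")
near=np.hypot(W[...,0]-W[222,363,0],W[...,1]-W[222,363,1])<.09
print("heights",np.histogram(z[near],bins=np.arange(0,.13,.01)))
rect(W,near&(z>.088)&(z<.11),"handle top")
rect(W,near&(z>.025)&(z<.04),"base top")
nearV=np.hypot(V[...,0]-W[222,363,0],V[...,1]-W[222,363,1])<.06
rect(V,nearV&(V[...,2]>.095)&(V[...,2]<.11),"handle top side")
rect(V,nearV&(V[...,2]>.06)&(V[...,2]<.11),"handle side all")
rect(W,comp(z>.10,250,242),"books"); print(np.nanmax(z[170:312,225:280]))
E
python3 - <<'E'
import cv2,pickle
exec("import numpy as np")
S=pickle.load(open("s0.pkl","rb"))
a=S["top"]["image"][195:250,320:390,::-1];b=S["top"]["image"][230:345,80:185,::-1]
c=S["side"]["image"][250:315,245:305,::-1]
f=lambda i:cv2.resize(i,(390,int(390*i.shape[0]/i.shape[1])),interpolation=2)
a,b,c=map(f,(a,b,c))
o=np.zeros((430,1170,3),np.uint8)
for k,i in enumerate((a,b,c)): o[:min(430,len(i)),k*390:k*390+390]=i[:430]
cv2.imwrite("pics/crops.png",cv2.resize(o,(800,294)))
E
```

```text
stamptop [ 0.607  -0.2373  0.1012]
pad [ 0.6317 -0.188   0.0122]
round [ 0.4618 -0.2715  0.0745]
box [0.5153 0.3194 0.0515]
circ [0.4184 0.2794 0.0536]
bookA [0.6989 0.0209 0.1237]
bookB [0.4438 0.012  0.1335]
mug [0.8041 0.0835 0.004 ]
desk [ 0.3523 -0.0947  0.0004]
base [0.268  0.0162 0.2699]
side stamp [ 0.6094 -0.2487  0.102 ] [ 0.6101 -0.2499  0.0343]
parcel 5921 [0.4678 0.3007 0.0499] ((468.55621337890625, 302.38250732421875), (210.33795166015625, 151.47119140625), 22.706640243530273)
heights (array([1201,  804,   36,  129,    1,    7,   15,   13,   17,   96,   71,
          0]), array([0.  , 0.01, 0.02, 0.03, 0.04, 0.05, 0.06, 0.07, 0.08, 0.09, 0.1 ,
       0.11, 0.12]))
handle top 170 [ 0.6095 -0.2385  0.099 ] ((610.0536499023438, -239.76651000976562), (22.2611141204834, 37.36090087890625), 82.66487121582031)
base top 154 [ 0.6061 -0.2323  0.032 ] ((610.2739868164062, -239.30650329589844), (33.73060989379883, 53.90243911743164), 83.66617584228516)
handle top side 184 [ 0.6094 -0.2443  0.1004] ((609.8436889648438, -243.35633850097656), (22.610422134399414, 37.02304458618164), 87.3573226928711)
handle side all 340 [ 0.609  -0.2482  0.0899] ((609.6517944335938, -243.16976928710938), (23.442283630371094, 37.76506805419922), 83.16377258300781)
books 5475 [0.5658 0.0177 0.1267] ((569.4469604492188, 18.173324584960938), (289.3132629394531, 92.18115234375), 2.7428786754608154)
0.13863103336568397
```

View pics/crops.png

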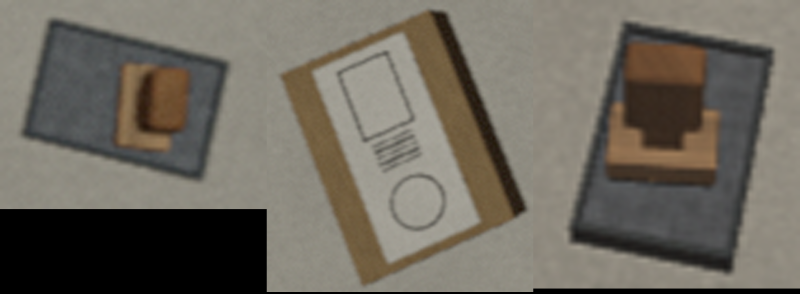

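Sizes match: stamp handle (0.610,-0.241), top at 0.101, x axis at about -7°. Parcel centre (0.4686,0.302) at 22.6°, which puts the box near (0.515,0.321,0.051). Turning the tool and moving above the stamp.

```bash
python3 -m crank '0 0 0 0 0 0.088; 0 0 0 0 0 0.088; 0 0 0 0 0 0.088; 0 0 0 0 0 0; 0 0 0 0 0 0' 0.3 50
python3 -m crank '0.48 -0.51 0 0 0 0;0.48 -0.51 0 0 0 0;0.48 -0.51 0 0 0 0;0.48 -0.51 0 0 0 0;0.48 -0.51 0 0 0 0'
python3 -m crank '0.48 -0.51 0 0 0 0;0.48 -0.51 0 0 0 0;0.48 -0.51 0 0 0 0;0.48 -0.51 0 0 0 0;0.48 -0.51 0 0 0 0'
python3 -m crank '0.48 -0.51 0 0 0 0;0.48 -0.51 0 0 0 0;0.48 -0.51 0 0 0 0;0.48 -0.51 0 0 0 0;0.48 -0.51 0 0 0 0'
python3 -m crank '0.48 -0.51 0 0 0 0;0.48 -0.51 0 0 0 0;0.48 -0.51 0 0 0 0;0.4 -0.45 0 0 0 0;0 0 0 0 0 0'
cat >> h.py <<'E'
def yaw(s): 
    M=R.from_quat(s["tool_rot"]).as_matrix();return M,np.degrees(np.arctan2(M[1,0],M[0,0]))
def to(goal,yawdeg):
    s=telemetry.sense();M,y=yaw(s)
    G=np.c_[[np.cos(np.radians(yawdeg)),np.sin(np.radians(yawdeg)),0],[np.sin(np.radians(yawdeg)),-np.cos(np.radians(yawdeg)),0],[0,0,-1]]
    print("t",s["t"],"tcp",s["tcp_pos"],"yaw",y,"gap",s["finger_gap"],"F",s["gripper_force"],"q6",s["q"][5])
    print("shift/40mm",M.T@(np.array(goal)-s["tcp_pos"])/.04,"turn/90",R.from_matrix(M.T@G).as_rotvec()/(np.pi/2))
E
python3 - <<'E'
from h import *
np.set_printoptions(precision=4,suppress=True)
to([.610,-.241,.0585],-7)
import pickle
W=cloud(pickle.load(open("s0.pkl","rb"))["top"])
# red decoy + box lines
m=(W[...,2]>.03)&(np.abs(W[...,0]-.6)<.09)&(W[...,1]<-.29)&(W[...,1]>-.45);print("red",W[m].min(0),W[m].max(0))
im=pickle.load(open("s0.pkl","rb"))["top"]["image"].mean(2)
P=W[...,:2]-[.4686,.302];c,s=np.cos(np.radians(22.6)),np.sin(np.radians(22.6))
L=np.stack([P[...,0]*c+P[...,1]*s,-P[...,0]*s+P[...,1]*c],-1)
q=(L[...,0]>.005)&(L[...,0]<.093)&(np.abs(L[...,1])<.042)&(W[...,2]>.045)
d=q&(im<np.median(im[q])-25)
n,l,st,ce=cv2.connectedComponentsWithStats(d.astype(np.uint8),connectivity=8)
k=1+st[1:,4].argmax();X=W[l==k][:,:2];print("box",len(X),cv2.minAreaRect((X*1000).astype(np.float32)))
E
```

```text
t: 0.6
tcp_pos: [0.181, -0.5979, 0.1948]
tool_rot: [0.998, -0.059, -0.0, -0.0]
force: [0.6, 0.2, -0.4]
finger_gap: 0.652
gripper_force: 0.0
t: 1.1
tcp_pos: [0.2893, -0.5077, 0.1951]
tool_rot: [0.998, -0.059, -0.0, -0.0]
force: [0.7, -0.0, 0.6]
finger_gap: 0.649
gripper_force: 0.0
t: 1.6
tcp_pos: [0.397, -0.418, 0.1952]
tool_rot: [0.998, -0.059, -0.0, -0.0]
force: [0.7, -0.0, -0.3]
finger_gap: 0.653
gripper_force: 0.0
t: 2.1
tcp_pos: [0.5046, -0.3283, 0.1951]
tool_rot: [0.998, -0.059, -0.0, -0.0]
force: [0.4, -1.0, 0.8]
finger_gap: 0.65
gripper_force: 0.0
t: 2.6
tcp_pos: [0.5884, -0.2571, 0.195]
tool_rot: [0.998, -0.058, 0.001, -0.0]
force: [0.9, 0.0, 0.1]
finger_gap: 0.649
gripper_force: 0.0
t 2.6 tcp [ 0.5884 -0.2571  0.195 ] yaw -6.597445347279399 gap 0.6491256487736068 F 0.0 q6 1.0993372307014093
shift/40mm [ 0.4858 -0.459   3.4133] turn/90 [-0.0005 -0.0006  0.0045]
red [ 0.5119 -0.45    0.0304] [ 0.6115 -0.3468  0.0921]
box 156 ((514.4768676757812, 321.42919921875), (71.19758605957031, 52.9362907409668), 23.136930465698242)
```

Box lines confirm (0.5145,0.3214) at about 23°, size 71x53 over the outer edges. The red decoy's nearest edge is at y<-0.347, clear of the fingers. Descending and gripping.

```bash
python3 -m crank '0.24 -0.23 0 0 0 0.004; 0.24 -0.23 0 0 0 0; 0 0 0.4 0 0 0; 0 0 0.4 0 0 0; 0 0 0.4 0 0 0'
python3 -m crank '0 0 0.4 0 0 0;0 0 0.4 0 0 0;0 0 0.4 0 0 0;0 0 0.4 0 0 0;0 0 0.3 0 0 0'
python3 -m crank '0 0 0.2 0 0 0;0 0 0.11 0 0 0;0 0 0 0 0 0;0 0 0 0 0 0;0 0 0 0 0 0'
python3 - <<'E'
from h import *
np.set_printoptions(precision=4,suppress=True)
to([.610,-.241,.0585],-7)
a=[snapshot(n)["image"][...,::-1] for n in("side","top")]
cv2.imwrite("pics/pre.png",np.hstack([cv2.resize(a[0][210:330,210:350],(400,343)),cv2.resize(a[1][160:280,300:440],(400,343))]))
E
```

```text
t: 3.1
tcp_pos: [0.6082, -0.2437, 0.1468]
tool_rot: [0.998, -0.063, 0.0, 0.0]
force: [-0.6, -0.9, -0.1]
finger_gap: 0.652
gripper_force: 0.0
t: 3.6
tcp_pos: [0.6076, -0.2436, 0.0701]
tool_rot: [0.998, -0.064, -0.0, -0.0]
force: [0.4, 0.2, -0.4]
finger_gap: 0.652
gripper_force: 0.0
t: 4.1
tcp_pos: [0.6083, -0.2438, 0.0596]
tool_rot: [0.998, -0.064, 0.001, 0.0]
force: [0.3, -0.3, -0.3]
finger_gap: 0.652
gripper_force: 0.0
t 4.1 tcp [ 0.6083 -0.2438  0.0596] yaw -7.2832768576890645 gap 0.6521881362243687 F 0.0 q6 1.1464546268288323
shift/40mm [ 0.0332 -0.0757  0.0278] turn/90 [ 0.0004 -0.0009 -0.0031]
```

View pics/pre.png

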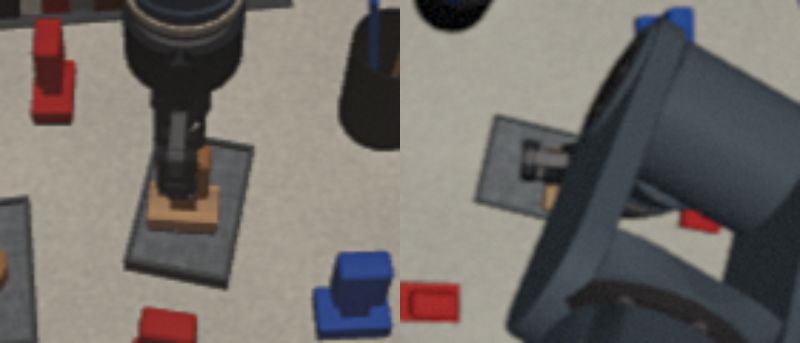

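The fingers straddle the handle: side view shows the near finger at about (178,165) in front of it, and the top view shows the other finger on the far side. A small correction, then close.

```bash
python3 -m crank '0.03 -0.05 0.02 0 0 0;0 0 0 0 0 0;0 0 0 0 0 0;0 0 0 0 0 0;0 0 0 0 0 0' -1 50
python3 -m crank '0 0 0 0 0 0;0 0 0 0 0 0;0 0 0 0 0 0;0 0 0 0 0 0;0 0 0 0 0 0'
python3 -m crank '0 0 -0.1 0 0 0;0 0 -0.2 0 0 0;0 0 -0.3 0 0 0;0 0 -0.2 0 0 0;0 0 -0.1 0 0 0'
python3 - <<'E'
from h import *
np.set_printoptions(precision=4,suppress=True)
to([.610,-.241,.22],-7)
s=snapshot("side");W=cloud(s)
cv2.imwrite("pics/lift.png",cv2.resize(s["image"][190:320,200:340,::-1],(560,520)))
E
```

```text
t: 4.7
tcp_pos: [0.6096, -0.2419, 0.0584]
tool_rot: [0.998, -0.064, 0.0, 0.0]
force: [-0.2, 0.2, 1.7]
finger_gap: 0.238
gripper_force: 49.6
t: 5.2
tcp_pos: [0.6095, -0.2419, 0.0583]
tool_rot: [0.998, -0.064, 0.0, 0.0]
force: [0.1, 0.5, 4.2]
finger_gap: 0.236
gripper_force: 49.8
t: 5.7
tcp_pos: [0.6099, -0.2421, 0.0956]
tool_rot: [0.998, -0.064, 0.001, 0.001]
force: [1.1, -0.3, 0.0]
finger_gap: 0.238
gripper_force: 49.3
t 5.7 tcp [ 0.6099 -0.2421  0.0956] yaw -7.282515702744873 gap 0.23823415709058055 F 49.27926242351532 q6 1.1500829144953995
shift/40mm [ 0.0048 -0.0241 -3.1095] turn/90 [ 0.0006 -0.0013 -0.0031]
```

View pics/lift.png

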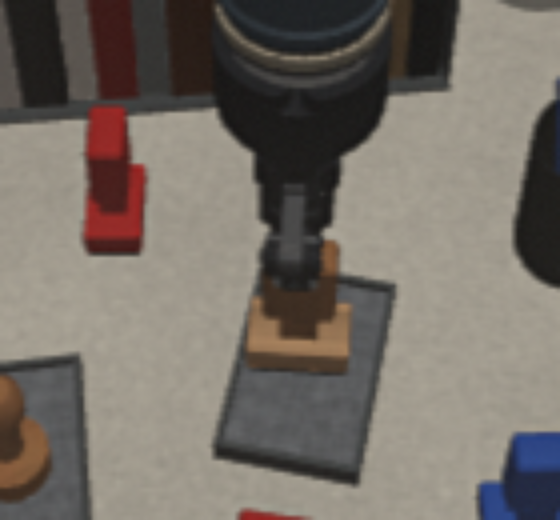

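The stamp is off its pad, level and square in the gripper (base at about (300,345) in the crop). Lifting on up, then turning.

```bash
python3 -m crank '0 0 -0.2 0 0 0;0 0 -0.4 0 0 0;0 0 -0.5 0 0 0;0 0 -0.5 0 0 0;0 0 -0.5 0 0 0'
python3 -m crank '0 0 -0.5 0 0 0;0 0 -0.5 0 0 0;0 0 -0.3 0 0 0;0 0 -0.2 0 0 0;0 0 0 0 0 0'
python3 -m crank '0 0 0 0 0 -0.05;0 0 0 0 0 -0.08;0 0 0 0 0 -0.08;0 0 0 0 0 -0.08;0 0 0 0 0 -0.045'
python3 - <<'E'
from h import *
np.set_printoptions(precision=4,suppress=True)
to([.5145,.3214,.24],22.8)
E
```

```text
t: 6.25
tcp_pos: [0.6089, -0.2415, 0.1788]
tool_rot: [0.998, -0.064, -0.0, -0.0]
force: [0.1, 0.4, -0.7]
finger_gap: 0.235
gripper_force: 49.3
t: 6.75
tcp_pos: [0.6096, -0.2419, 0.239]
tool_rot: [0.998, -0.064, 0.001, 0.0]
force: [0.1, 0.2, -0.8]
finger_gap: 0.237
gripper_force: 49.3
t: 7.25
tcp_pos: [0.6084, -0.2413, 0.2363]
tool_rot: [0.98, 0.2, -0.001, -0.001]
force: [0.5, 0.1, 0.6]
finger_gap: 0.24
gripper_force: 49.3
t 7.25 tcp [ 0.6084 -0.2413  0.2363] yaw 23.08005076149118 gap 0.23959600411496232 F 49.28650259971619 q6 0.6200298117483264
shift/40mm [  3.3546 -13.8613  -0.0629] turn/90 [-0.0016  0.0012  0.0031]
```

```bash
python3 -m crank '0.04 -0.15 -0.03 0 0 0;0.08 -0.32 -0.03 0 0 0;0.12 -0.48 0 0 0 0;0.12 -0.48 0 0 0 0;0.12 -0.48 0 0 0 0'
for i in 1; do :; done
python3 -m crank '0.12 -0.48 0 0 0 0;0.12 -0.48 0 0 0 0;0.12 -0.48 0 0 0 0;0.12 -0.48 0 0 0 0;0.12 -0.48 0 0 0 0'
python3 -m crank '0.12 -0.48 0 0 0 0;0.12 -0.48 0 0 0 0;0.12 -0.48 0 0 0 0;0.12 -0.48 0 0 0 0;0.12 -0.48 0 0 0 0'
python3 -m crank '0.12 -0.48 0 0 0 0;0.12 -0.48 0 0 0 0;0.12 -0.48 0 0 0 0;0.12 -0.48 0 0 0 0;0.12 -0.48 0 0 0 0'
python3 -m crank '0.12 -0.48 0 0 0 0;0.12 -0.48 0 0 0 0;0.12 -0.48 0 0 0 0;0.12 -0.48 0 0 0 0;0.12 -0.48 0 0 0 0'
python3 -m crank '0.12 -0.48 0 0 0 0;0.12 -0.48 0 0 0 0;0.12 -0.48 0 0 0 0;0.12 -0.45 0 0 0 0;0.08 -0.3 0 0 0 0'
python3 - <<'E'
from h import *
np.set_printoptions(precision=4,suppress=True)
to([.5145,.3214,.24],22.8)
E
```

```text
t: 7.75
tcp_pos: [0.5966, -0.1613, 0.2404]
tool_rot: [0.98, 0.198, -0.0, -0.0]
force: [0.3, 0.0, -1.3]
finger_gap: 0.236
gripper_force: 49.3
t: 8.25
tcp_pos: [0.5818, -0.0644, 0.2405]
tool_rot: [0.98, 0.198, 0.0, 0.0]
force: [0.4, 0.4, -0.6]
finger_gap: 0.236
gripper_force: 49.3
t: 8.75
tcp_pos: [0.5665, 0.0333, 0.2405]
tool_rot: [0.98, 0.198, 0.0, 0.0]
force: [-0.2, 0.1, -0.9]
finger_gap: 0.238
gripper_force: 49.3
t: 9.25
tcp_pos: [0.5511, 0.1311, 0.2405]
tool_rot: [0.98, 0.198, 0.0, -0.0]
force: [0.2, 0.1, -0.2]
finger_gap: 0.233
gripper_force: 49.3
t: 9.75
tcp_pos: [0.5358, 0.2288, 0.2404]
tool_rot: [0.98, 0.198, 0.0, -0.0]
force: [-0.4, -0.1, -1.0]
finger_gap: 0.234
gripper_force: 49.3
t: 10.25
tcp_pos: [0.5222, 0.3185, 0.2404]
tool_rot: [0.98, 0.199, 0.0, -0.0]
force: [0.8, -0.4, -0.8]
finger_gap: 0.238
gripper_force: 49.3
t 10.25 tcp [0.5222 0.3185 0.2404] yaw 22.92724772876802 gap 0.23836261235814335 F 49.28181231021881 q6 1.53565704123229
shift/40mm [-0.1495 -0.1413  0.01  ] turn/90 [-0.0002 -0.0001  0.0014]
```

```bash
python3 -m crank '-0.08 -0.07 0.2 0 0 0;-0.07 -0.07 0.4 0 0 0;0 0 0.4 0 0 0;0 0 0.4 0 0 0;0 0 0.3 0 0 0'
python3 -m crank '0 0 0.2 0 0 0;0 0 0.1 0 0 0;0 0 0 0 0 0;0 0 0 0 0 0;0 0 0 0 0 0'
python3 - <<'E'
from h import *
np.set_printoptions(precision=4,suppress=True)
to([.5145,.3214,.113],22.8)
import pickle
D={}
for n in("side","top"):
    s=snapshot(n);D[n]=s;cv2.imwrite(f"pics/over_{n}.png",s["image"][...,::-1])
pickle.dump(D,open("s1.pkl","wb"))
a=D["side"]["image"][70:170,150:290,::-1];b=D["top"]["image"][220:345,60:200,::-1]
cv2.imwrite("pics/over.png",np.hstack([cv2.resize(a,(400,360)),cv2.resize(b,(400,360))]))
W=cloud(D["side"]);Q=W-[.5145,.3214,0]
m=(np.hypot(Q[...,0],Q[...,1])<.045)&(W[...,2]>.09)&(W[...,2]<.145)
v,u=np.where(m);print(m.sum(),u.min(),u.max(),v.min(),v.max(),np.histogram(W[m][:,2],np.arange(.09,.15,.005)))
E
```

```text
t: 10.75
tcp_pos: [0.5144, 0.3186, 0.1708]
tool_rot: [0.98, 0.198, -0.001, 0.0]
force: [0.0, -0.2, -0.1]
finger_gap: 0.24
gripper_force: 49.3
t: 11.25
tcp_pos: [0.5159, 0.3197, 0.1611]
tool_rot: [0.98, 0.198, 0.001, -0.0]
force: [0.2, 1.0, -1.5]
finger_gap: 0.237
gripper_force: 49.3
t 11.25 tcp [0.5159 0.3197 0.1611] yaw 22.861368729772728 gap 0.23709492017919387 F 49.275274872779846 q6 1.5427159216481887
shift/40mm [-0.0186 -0.0525  1.2032] turn/90 [ 0.0001 -0.001   0.0007]
226 220 240 85 100 (array([ 0,  0,  0,  0,  1, 21, 31, 29, 39, 91, 14]), array([0.09 , 0.095, 0.1  , 0.105, 0.11 , 0.115, 0.12 , 0.125, 0.13 ,
       0.135, 0.14 , 0.145]))
```

View pics/over.png

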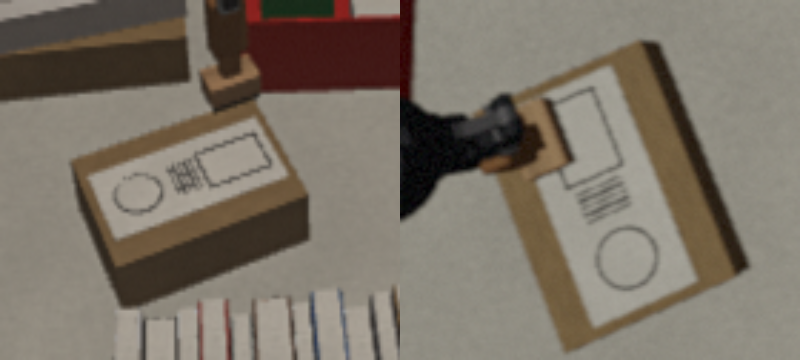

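The stamp hangs level above the box, parallel to its long side (side crop: base at about (230,85)). The parcel hasn't moved. Lowering to hover height and measuring with both cameras.

```bash
python3 -m crank '-0.02 -0.03 0.2 0 0 0;0 0 0.3 0 0 0;0 0 0.3 0 0 0;0 0 0.2 0 0 0;0 0 0.1 0 0 0'
python3 -m crank '0 0 0.08 0 0 0;0 0 0 0 0 0;0 0 0 0 0 0;0 0 0 0 0 0;0 0 0 0 0 0'
python3 - <<'E'
from h import *
import pickle
np.set_printoptions(precision=4,suppress=True)
to([.5145,.3214,.113],22.8)
c,sn=np.cos(np.radians(22.8)),np.sin(np.radians(22.8))
S0=pickle.load(open("s0.pkl","rb"))
D={n:snapshot(n) for n in("side","top")}
def boxc(s):
    W=cloud(s);im=s["image"].mean(2);P=W[...,:2]-[.4686,.302]
    L=np.stack([P[...,0]*c+P[...,1]*sn,-P[...,0]*sn+P[...,1]*c],-1)
    q=(L[...,0]>.005)&(L[...,0]<.093)&(np.abs(L[...,1])<.042)&(W[...,2]>.045)
    d=q&(im<np.median(im[q])-25)
    n,l,st,ce=cv2.connectedComponentsWithStats(d.astype(np.uint8),connectivity=8)
    X=W[l==1+st[1:,4].argmax()];return len(X),cv2.minAreaRect((X[:,:2]*1000).astype(np.float32)),X[:,2].mean()
for n in D:
    print(n,"box0",boxc(S0[n]))
    W=cloud(D[n]);P=W[...,:2]-[.5145,.3214]
    L=np.stack([P[...,0]*c+P[...,1]*sn,-P[...,0]*sn+P[...,1]*c],-1)
    m=(np.abs(L[...,0])<.045)&(np.abs(L[...,1])<.035)&(W[...,2]>.060)&(W[...,2]<.094)
    n_,l,st,_=cv2.connectedComponentsWithStats(m.astype(np.uint8));m=l==1+st[1:,4].argmax()
    X=L[m];z=W[m][:,2];print(n,"base",m.sum(),"lx",X[:,0].min(),X[:,0].max(),"ly",X[:,1].min(),X[:,1].max(),"z",z.min(),z.max())
    print(cv2.minAreaRect((W[m][:,:2]*1000).astype(np.float32)))
a=D["side"]["image"][70:170,150:290,::-1];b=D["top"]["image"][220:345,60:200,::-1]
cv2.imwrite("pics/hover.png",np.hstack([cv2.resize(a,(400,360)),cv2.resize(b,(400,360))]))
E
```

```text
t: 11.85
tcp_pos: [0.5133, 0.3199, 0.1146]
tool_rot: [0.98, 0.198, -0.001, 0.0]
force: [1.4, -0.1, -0.5]
finger_gap: 0.236
gripper_force: 49.3
t: 12.35
tcp_pos: [0.5145, 0.3205, 0.1137]
tool_rot: [0.98, 0.198, 0.0, -0.0]
force: [-0.1, -0.7, -1.2]
finger_gap: 0.237
gripper_force: 49.3
t 12.35 tcp [0.5145 0.3205 0.1137] yaw 22.86337928228783 gap 0.23685584740327853 F 49.27624762058258 q6 1.544651004982151
shift/40mm [ 0.0099 -0.0211  0.0168] turn/90 [-0.     -0.0006  0.0007]
side box0 (86, ((510.5259094238281, 319.6633605957031), (79.0948486328125, 55.899295806884766), 22.687902450561523), np.float64(0.05149622750037635))
side base 203 lx -0.027594382344445577 0.027228106046177165 ly -0.02073317992700691 0.018330915727281225 z 0.06687200205372003 0.09323446699665704
((514.73388671875, 320.27960205078125), (54.668495178222656, 39.136985778808594), 23.226327896118164)
top box0 (152, ((514.4768676757812, 321.42919921875), (71.19758605957031, 52.9362907409668), 23.136930465698242), np.float64(0.05041092517832142))
top base 267 lx -0.02559072329423701 0.028113445890688888 ly -0.017820081001815473 0.01790630491361967 z 0.06335840892797776 0.09316864913595801
((515.9005126953125, 321.69415283203125), (54.208194732666016, 35.317996978759766), 21.135234832763672)
```

View pics/hover.png

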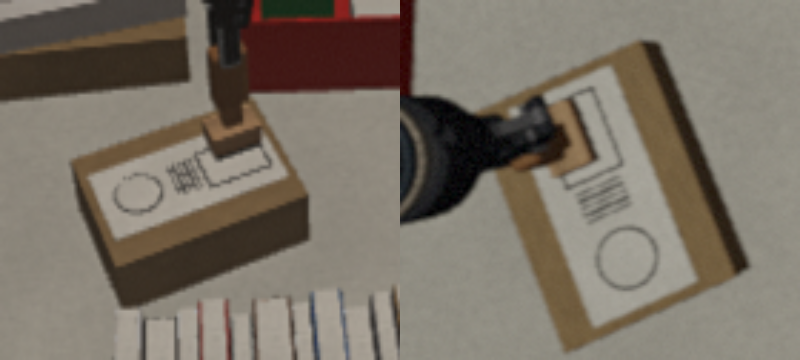

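The stamp hovers over the box, 1–2 mm off centre by the top camera, about 2° or less off line, with its face at about 0.066. Settling, then handing in.

```bash
python3 -m crank '0 0 0 0 0 0;0 0 0 0 0 0;0 0 0 0 0 0;0 0 0 0 0 0;0 0 0 0 0 0'
python3 -c "from station import manip; print(manip.sign_off())"
```

```text
t: 12.95
tcp_pos: [0.5142, 0.3203, 0.1132]
tool_rot: [0.98, 0.198, -0.0, -0.0]
force: [-1.1, -0.1, -0.9]
finger_gap: 0.237
gripper_force: 49.3
the job is handed in; nothing more can be done
None
```

I've handed the job in at about 13 s: the gripper is holding the rectangular stamp still and level about 15 mm above the label's printed box, within about 2 mm of its centre and 2° of its long side; the hand-in call returned no verdict.

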